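Sweep the pegs off the ironing board into the pan

ROBOT

A 6-joint arm with a two-finger parallel gripper is mounted at the origin on a cart in front of the work surface, level with it; the furniture and walls round the work are solid. World frame = base frame: x ahead of the robot, y to its left, z up, the work surface at z = 0. Lengths are in m, angles in rad, forces in N, time in s.
With the tool pointing down it reaches from about 0.35 to 0.85 m from the base axis. Payload 8.1 kg.
Tool frame: the origin (TCP) lies on the centre line of the jaws, within the pads' length; the fingertips stand 14 mm ahead of it and the grasp point (between the pads) lies 5 mm behind it; z points along the fingers, y is the direction in which the jaws open and shut (so a half turn about z gives the same grasp; the last joint's range is limited). The gripper opens to 93 mm and grips with 3 to 60 N. Pads are 15 mm wide; open, the fingers measure 128 mm over their backs; the gripper's body (75 mm by 188 mm) begins 65 mm behind the grasp point.
Start: joints at [-1.194, 0.13, 1.488, -0, 1.523, -0.085], TCP at [0.267, -0.537, 0.233] pointing down, gripper open.
Joint ranges: [-2.96, 2.96], [-0.89, 2.26], [0.02, 2.5], [-1.34, 4.48], [0, 2.73], [-2.66, 2.66]. Speed limits (rad/s): [2.39, 2.39, 2.79, 3.14, 3.14, 3.14].

INTERFACE

Orientations are given as a rotation vector (axis times angle).
In Python, from plant import robot gives the robot as it stands.
- The arm moves only by the tool jog_arm, never from a script. Its argument "steps" is a list of rows, each a list of 7 numbers: the closure, from 0 (fully open) to 1 (shut), then the shift along the tool's x, y, z in m, then the turn, a rotation vector about the tool's x, y, z in rad. In form: [[jaw, tx, ty, tz, rx, ry, rz], ...]. A call has 1 to 5 rows; each row is the pose to reach, as a shift and turn from the pose measured when the call began, along the tool's axes at that moment; what a row does not reach only later rows make up. A row lasts 1/8 s, in which the tool goes at most 62.5 mm and 10.7 degrees, less where a joint would pass 70% of its speed; a pose out of reach is approached as far as the arm can. A call with a gripper value outside its range is refused whole. The fingers move at their own pace and stop on an object; "force" is the grip in N (left out, the last holds). Time passes only in rows, so rows that repeat a pose let the fingers close. It gives the time, the measured TCP pose, the force and the opening at its end, in the units of the state.
- robot.read_state(): the state, without advancing time (a new reading comes with each control period).
- robot.read_camera(name): name is "scene" or "top"; returns a dict with "image" (420x560x3 uint8, red, green, blue), "mtx" (3x3 intrinsics, pixels), "extrinsics" (4x4, takes a point from camera to world coordinates). Camera axes: x right, y down, z forward; pixel columns grow to the right and rows downward; lengths in m; the calibration is good to about 2 mm. A picture is of the moment at which its call begins. There is no depth.
- robot.close_job(): hands the job in, once; it reports no verdict.
The state is a dict: "t": time; "q": joint angles; "dq": joint speeds; "joint_torque": joint torques, N m; "tool_pos": TCP position; "orientation": TCP orientation; "force": force on the tool from outside, world axes, zero at the start; "wrist_torque": the same for the moment, N m; "opening": finger opening in m.
Only numpy, scipy, OpenCV 4.12 (cv2) and the standard library are available. Lean on these libraries where they do the work, as an engineer would, in place of code of your own. Each camera call takes 0.05 s, during which the arm holds its last target.

TASK

Clear the ironing board for the next garment: with the fingertips, gently sweep the three spring pegs (red, green and yellow) along the board and through the open mouth of the blue pan, until every peg lies wholly inside it. Do not pick up or pinch the pegs, and leave the thread reel, the button pot and the blue chalk on the board where they are.

Things in the scene. Friction and masses are not known exactly. Their poses are not given: they have to be found in the camera images.
- pan: Blue sheet-metal sweep pan screwed to the board: 2 mm floor, walls 3 mm thick and 28 mm high at both x sides and the +y end; open mouth at the -y end. Origin: underside, middle of the inside. Inside faces: x = -110 and +110 mm, back y = +75 mm; mouth y = -75 mm. Outside the mouth a 22 mm lip slopes from the floor down to the board.
- pan_mouth (a point): Middle of the pan's mouth at floor level (2 mm above the board; the board is level at z = 0); its axes are the pan's, +y leads into the pan.
- clip_peg_0: Loose red spring peg (clothes peg) lying flat, 72 mm long along its y, 12 to 18 mm wide along its x, 11 mm high, 11 to 17 g. Origin: centre of its underside.
- peg0_end_a (a point): End of the red peg on its +y side, on its centre line 35 mm from its middle and 5.5 mm above its underside.
- peg0_end_b (a point): End of the red peg on its -y side, on its centre line 35 mm from its middle and 5.5 mm above its underside.
- clip_peg_1: Loose green spring peg (clothes peg) lying flat, 72 mm long along its y, 12 to 18 mm wide along its x, 11 mm high, 11 to 17 g. Origin: centre of its underside.
- peg1_end_a (a point): End of the green peg on its +y side, on its centre line 35 mm from its middle and 5.5 mm above its underside.
- peg1_end_b (a point): End of the green peg on its -y side, on its centre line 35 mm from its middle and 5.5 mm above its underside.
- clip_peg_2: Loose yellow spring peg (clothes peg) lying flat, 72 mm long along its y, 12 to 18 mm wide along its x, 11 mm high, 11 to 17 g. Origin: centre of its underside.
- peg2_end_a (a point): End of the yellow peg on its +y side, on its centre line 35 mm from its middle and 5.5 mm above its underside.
- peg2_end_b (a point): End of the yellow peg on its -y side, on its centre line 35 mm from its middle and 5.5 mm above its underside.
- thread_reel_0: Bystander: loose reel of red thread with white ends, standing, 35 mm diameter, 46 mm high; origin at the centre of its underside.
- button_pot: Bystander: loose white pot with a blue lid, standing, 51 mm diameter, 56 mm high; origin at the centre of its underside.
- tailor_chalk_1: Bystander: loose flat piece of blue tailor's chalk, 39 x 44 x 8 mm; origin at the centre of its underside.

How it is judged:
At the end, for the whole second after the job is handed in: Both ends of all three pegs are behind the mouth line and between the pan's walls, no higher than the walls (27 mm), the pegs at rest; reel, pot and chalk stand upright (within 0.3 rad) less than 20 mm from where they were (x of peg0_end_a in the frame of pan between -0.113 and 0.113 m and y of peg0_end_a in the frame of pan between -0.077 and 0.078 m and z of each of peg0_end_a, peg0_end_b, peg1_end_a, peg1_end_b, peg2_end_a, peg2_end_b in the frame of pan below 0.027 m and x of peg0_end_b in the frame of pan between -0.113 and 0.113 m and y of peg0_end_b in the frame of pan between -0.077 and 0.078 m and x of peg1_end_a in the frame of pan between -0.113 and 0.113 m and y of peg1_end_a in the frame of pan between -0.077 and 0.078 m and x of peg1_end_b in the frame of pan between -0.113 and 0.113 m and y of peg1_end_b in the frame of pan between -0.077 and 0.078 m and x of peg2_end_a in the frame of pan between -0.113 and 0.113 m and y of peg2_end_a in the frame of pan between -0.077 and 0.078 m and x of peg2_end_b in the frame of pan between -0.113 and 0.113 m and y of peg2_end_b in the frame of pan between -0.077 and 0.078 m and linear speed of each of clip_peg_0, clip_peg_1, clip_peg_2 below 0.02 m/s and distance of each of thread_reel_0, button_pot, tailor_chalk_1 from where it was at the start of the episode below 0.02 m and angle between each of thread_reel_0, button_pot, tailor_chalk_1's own z axis and vertical below 0.3 rad); the robot touches nothing.
It fails at once if a peg is lifted (its underside more than 30 mm above the board) (height (world z) of any of clip_peg_0, clip_peg_1, clip_peg_2 above 0.03 m).
It fails at once if a peg is pinched or pressed by the fingers with more than 30 N (contact force between the fingers and clip_peg_0 above 30 N or contact force between the fingers and clip_peg_1 above 30 N or contact force between the fingers and clip_peg_2 above 30 N).
It fails at once if a bystander is pushed 20 mm or more from its place, or tipped over (distance of any of thread_reel_0, button_pot, tailor_chalk_1 from where it was at the start of the episode above 0.02 m or angle between any of thread_reel_0, button_pot, tailor_chalk_1's own z axis and vertical above 0.3 rad).
It also fails if it takes over 72 s, if anything falls off the work surface, if the arm or the gripper's body presses on something with over 40 N, if the wrist force passes 120 N, or if a joint passes its speed limit or range.

## Working session

There is one attempt and no reset: what is moved stays moved. The work goes in short steps, Python scripts to look and compute and a tool call to move; the robot and the scene stay as the last step left them, time stands still between calls to the robot, and variables do not carry over. Pictures are saved under pics/ and viewed, and the job is handed in when it is done.

Besides the shell and the picture viewer there is one more tool, called after "Call:" as a command line: name --pt "numbers of a row" for each row, then --argument value for the rest. jog_arm: Moves the arm, as the interface text tells. Its arguments: {"type":"object","properties":{"steps":{"type":"array"},"force":{"type":"number"}},"required":["steps"]}

```bash
mkdir -p pics; ls
python3 - <<'E'
from plant import robot
import cv2
s=robot.read_state();print(s)
for n in("top","scene"):
    c=robot.read_camera(n);cv2.imwrite(f"pics/{n}0.png",c["image"][:,:,::-1]);print(c["mtx"],c["extrinsics"])
E
```

```text
pics
{'t': 0.0, 'q': array([-1.19440420e+00,  1.31169992e-01,  1.48924997e+00,  1.55993011e-06,
        1.52298873e+00, -8.54165903e-02]), 'dq': array([ 0.00127156,  0.00050003,  0.00115902, -0.00041705,  0.00110751,
        0.00054621]), 'joint_torque': array([ 2.99327432e-03, -5.59841180e+01, -4.91757202e+01,  7.70101044e-02,
        3.53174075e-02, -1.22102815e-04]), 'tool_pos': array([ 0.26715685, -0.53664817,  0.23159824]), 'orientation': array([-3.05646485e+00, -7.18567131e-01,  4.10903017e-04]), 'force': array([ 0.41708355, -0.24201737, -0.00098261]), 'wrist_torque': array([-0.0342489 , -0.0174736 , -0.01554023]), 'opening': 0.09309593676661239}
[[520.30588654   0.         282.56086405]
 [  0.         520.30588654 203.81800789]
 [  0.           0.           1.        ]] [[ 0.00817354 -0.98407983  0.17753894  0.30987794]
 [-0.99972411 -0.01195143 -0.02022023 -0.01215286]
 [ 0.02202016 -0.17732469 -0.98390603  1.23170825]
 [ 0.          0.          0.          1.        ]]
[[465.7020441    0.         280.6536197 ]
 [  0.         465.7020441  209.94507084]
 [  0.           0.           1.        ]] [[-0.59718552 -0.64539591  0.47627049 -0.03172362]
 [-0.802077    0.47570273 -0.36108089  0.40397807]
 [ 0.00647696 -0.59763788 -0.80173999  0.93446895]
 [ 0.          0.          0.          1.        ]]
```

View pics/top0.png

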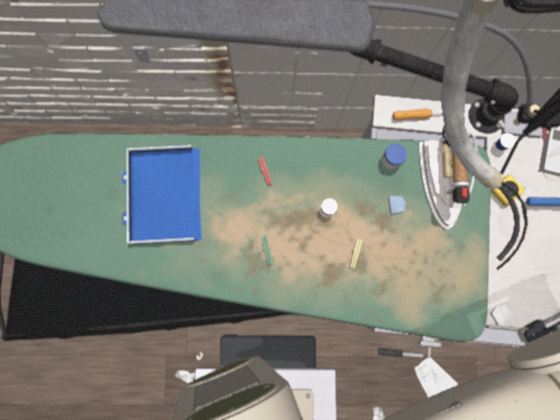

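View pics/scene0.png

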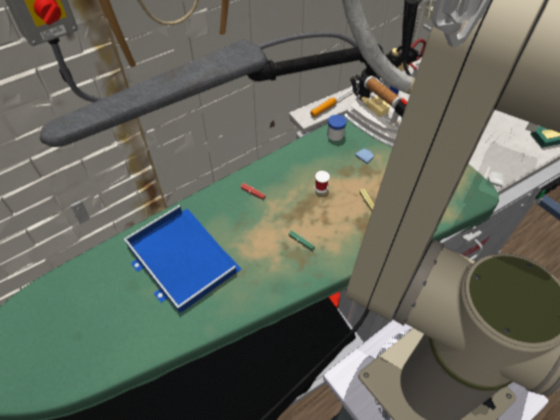

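The top view shows the pan at left (about px 128–200, 147–243), with its mouth facing right. Red peg is at (265,171), green at (266,251) and yellow at (356,254). The reel is at (329,209), the pot at (394,156) and the chalk at (397,205). Next I'll measure these.

```bash
cat > h.py <<'E'
import numpy as np, cv2
from plant import robot
def ray(c,u,v,z):
    K,E=c["mtx"],c["extrinsics"]
    d=E[:3,:3]@np.linalg.inv(K)@np.array([u,v,1.]);o=E[:3,3]
    return (o+d*(z-o[2])/d[2])[:2]
def masks(c):
    h=cv2.cvtColor(c["image"],cv2.COLOR_RGB2HSV)
    r=lambda a,b:cv2.inRange(h,a,b)
    return dict(red=r((0,130,80),(6,255,255))|r((172,130,80),(180,255,255)),
      green=r((65,120,60),(88,255,255)),yellow=r((22,90,120),(35,255,255)),
      blue=r((98,90,80),(125,255,255)))
def pegs(name="top",save=None,roi=(110,125,440,320)):
    c=robot.read_camera(name);m=masks(c);out={}
    if save: cv2.imwrite(save,c["image"][:,:,::-1])
    x0,y0,x1,y1=roi
    for k,mm in m.items():
        z=np.zeros_like(mm);z[y0:y1,x0:x1]=mm[y0:y1,x0:x1]
        cs,_=cv2.findContours(z,cv2.RETR_EXTERNAL,cv2.CHAIN_APPROX_NONE)
        for ct in sorted(cs,key=cv2.contourArea)[::-1][:4]:
            if cv2.contourArea(ct)<25: continue
            (u,v),(w,h),a=cv2.minAreaRect(ct)
            b=cv2.boxPoints(((u,v),(w,h),a))
            P=np.array([ray(c,*p,0.01) for p in b])
            e=P[1]-P[0] if np.linalg.norm(P[1]-P[0])>np.linalg.norm(P[2]-P[1]) else P[2]-P[1]
            print(k,"px",np.round((u,v)),"area",cv2.contourArea(ct),"c",np.round(P.mean(0),3),"halfvec",np.round(e/2,3),"box",np.round(P,3).tolist() if k=="blue" else "")
    return c
E
python3 - <<'E'
from h import *
c=pegs()
h=cv2.cvtColor(c["image"],cv2.COLOR_RGB2HSV)
for p in[(266,251),(265,171),(356,254),(329,209),(230,250),(100,200)]:print(p,h[p[1],p[0]])
for n,p,z in[("reel",(329,205),.046),("pot",(395,154),.056),("chalk",(397,205),.008),("mouthA",(200,148),0),("mouthB",(201,240),0),("edge",(489,200),0),("edgefar",(300,136),0),("ironTip",(423,145),0),("irontip2",(447,226),0)]:print(n,np.round(ray(c,*p,z),3))
x,y,w,hh=110,125,340,200
cv2.imwrite("pics/crop0.png",cv2.resize(c["image"][y:y+hh,x:x+w,::-1],None,fx=2.35,fy=2.35,interpolation=cv2.INTER_CUBIC))
E
```

```text
blue px [166. 194.] area 6112.5 c [0.552 0.242] halfvec [-0.112 -0.004] box [[0.663, 0.333], [0.665, 0.162], [0.442, 0.154], [0.44, 0.319]]
blue px [396. 154.] area 320.0 c [ 0.657 -0.312] halfvec [ 0.023 -0.012] box [[0.646, -0.278], [0.692, -0.301], [0.669, -0.346], [0.623, -0.322]]
(266, 251) [ 69  50 168]
(265, 171) [  2 114 197]
(356, 254) [ 26  65 222]
(329, 209) [120   1 246]
(230, 250) [ 24  44 178]
(100, 200) [ 73  56 147]
reel [ 0.522 -0.144]
pot [ 0.644 -0.299]
chalk [ 0.531 -0.312]
mouthA [0.668 0.166]
mouthB [0.443 0.155]
edge [ 0.548 -0.539]
edgefar [ 0.703 -0.079]
ironTip [ 0.684 -0.383]
irontip2 [ 0.483 -0.433]
```

View pics/crop0.png

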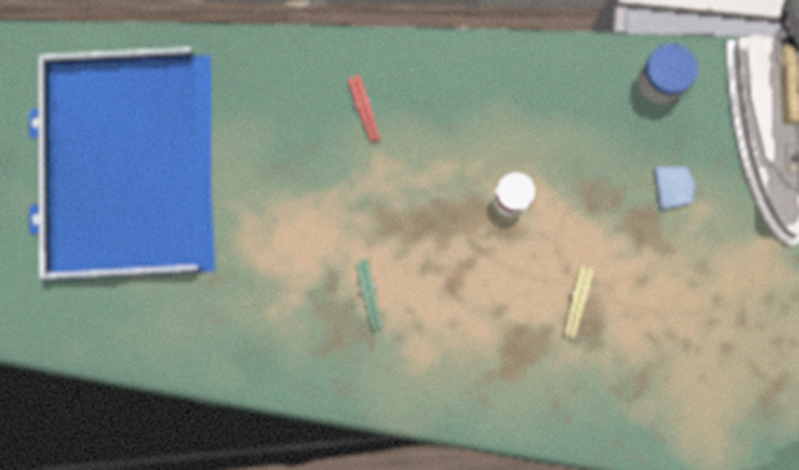

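```bash
cat >> h.py <<'E'
def goto(x,y,z,jawdeg):
    """tool-frame shift/turn to reach world pose, tool down, jaw axis (tool y) at jawdeg from world +x"""
    from scipy.spatial.transform import Rotation as R
    s=robot.read_state();R0=R.from_rotvec(s["orientation"]);M=R0.as_matrix()
    a=np.radians(jawdeg);ty=np.array([np.cos(a),np.sin(a),0]);tz=np.array([0,0,-1.]);tx=np.cross(ty,tz)
    T=R.from_matrix(np.c_[tx,ty,tz])
    d=M.T@(np.array([x,y,z])-s["tool_pos"]);rv=(R0.inv()*T).as_rotvec()
    print("t",round(s["t"],2),"pos",np.round(s["tool_pos"],3),"jaw",round(np.degrees(np.arctan2(M[1,1],M[0,1])),1),"shift",np.round(d,3),"rot",np.round(rv,3))
E
python3 - <<'E'
from h import *
c=robot.read_camera("top")
for n,a,b in[("red",(354,76),(376,141)),("green",(363,262),(376,330)),("yellow",(587,268),(571,338))]:
    A,B=[ray(c,p[0]/2.35+110,p[1]/2.35+125,.008) for p in(a,b)]
    d=A-B;print(n,A.round(3),B.round(3),"c",((A+B)/2).round(3),"len",np.linalg.norm(d).round(3),"ang",np.degrees(np.arctan2(d[1],d[0])).round(1))
for n,p,z in[("wallfar end",(190,50),.03),("wallnear end",(197,267),.03),("back far",(42,57),.03),("back near",(42,275),.03),("lipfar",(210,55),0),("lipnear",(214,270),0)]:print(n,ray(c,p[0]/2.35+110,p[1]/2.35+125,z).round(3))
goto(.42,-.10,.10,20)
E
```

```text
red [0.645 0.017] [ 0.576 -0.007] c [0.61  0.005] len 0.072 ang 19.0
green [0.452 0.005] [ 0.384 -0.009] c [ 0.418 -0.002] len 0.069 ang 11.6
yellow [ 0.448 -0.221] [ 0.378 -0.204] c [ 0.413 -0.212] len 0.072 ang -13.8
wallfar end [0.664 0.183]
wallnear end [0.443 0.168]
back far [0.654 0.332]
back near [0.433 0.319]
lipfar [0.667 0.167]
lipnear [0.443 0.155]
t 0.2 pos [ 0.267 -0.537  0.232] jaw -63.5 shift [ 0.331 -0.323  0.132] rot [-1.000e-03 -1.000e-03 -1.458e+00]
```

```bash
python3 -c "
from h import *
goto(.42,-.055,.20,0)"
```

```text
t 0.2 pos [ 0.267 -0.537  0.232] jaw -63.5 shift [ 0.351 -0.363  0.032] rot [-1.000e-03 -1.000e-03 -1.109e+00]
```

Call:
jog_arm --pt "0.6 0.07 -0.073 0.006 0 0 -0.18" --pt "0.6 0.14 -0.145 0.012 0 0 -0.36" --pt "0.6 0.21 -0.218 0.02 0 0 -0.54" --pt "0.6 0.28 -0.29 0.026 0 0 -0.72" --pt "0.6 0.351 -0.363 0.032 0 0 -0.9"

```text
t: 0.82
tool_pos: [0.3613, -0.2378, 0.2123]
orientation: [-2.435, -1.984, -0.001]
force: [1.2, 0.5, 0.0]
opening: 0.0477
```

```bash
python3 -c "
from h import *
goto(.42,-.055,.05,0)"
```

```text
t 0.82 pos [ 0.361 -0.238  0.212] jaw -11.7 shift [0.191 0.021 0.162] rot [-0.    -0.001 -0.204]
```

Call:
jog_arm --pt "0.6 0.06 0.007 0.03 0 0 -0.1" --pt "0.6 0.12 0.014 0.06 0 0 -0.204" --pt "0.6 0.17 0.021 0.1 0 0 -0.204" --pt "0.6 0.191 0.021 0.15 0 0 -0.204" --pt "0.6 0.191 0.021 0.16 0 0 -0.204"

```text
t: 1.45
tool_pos: [0.4176, -0.0524, 0.0488]
orientation: [-2.213, -2.221, 0.004]
force: [-0.4, -0.2, 0.1]
opening: 0.0372
```

```bash
python3 -c "
from h import *
goto(.42,-.05,.019,0)
c=robot.read_camera('scene');cv2.imwrite('pics/s1.png',c['image'][:,:,::-1])"
```

```text
t 1.45 pos [ 0.418 -0.052  0.049] jaw 0.2 shift [0.002 0.003 0.03 ] rot [-0.006 -0.003  0.004]
```

View pics/s1.png

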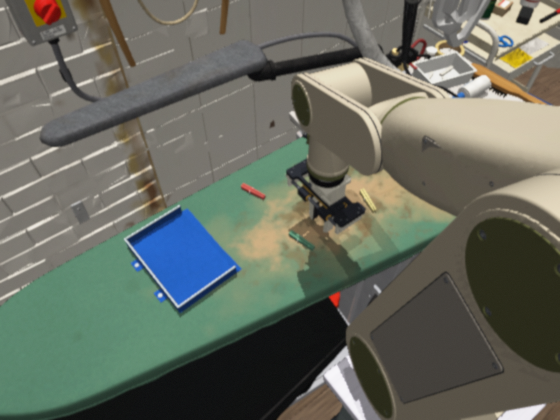

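The fingers are just behind the green peg (about px 300,238). I'll lower them and start pushing while turning.

Call:
jog_arm --pt "0.6 0.0 0.002 0.02 0 0 0" --pt "0.6 0.0 0.002 0.03 0 0 0" --pt "0.6 0.012 0.002 0.03 0 0 0" --pt "0.6 0.024 0.002 0.03 0 0 0" --pt "0.6 0.036 0.002 0.03 0 0 0"

```text
t: 2.12
tool_pos: [0.4203, -0.0166, 0.0201]
orientation: [-2.215, -2.222, 0.002]
force: [-1.1, 0.0, -0.0]
opening: 0.0369
```

Call:
jog_arm --pt "0.6 0.01 0.0 0 0 0 0.08" --pt "0.6 0.02 0.002 0 0 0 0.16" --pt "0.6 0.032 0.005 0 0 0 0.24" --pt "0.6 0.044 0.009 0 0 0 0.32" --pt "0.6 0.056 0.014 0 0 0 0.4"

```text
t: 2.75
tool_pos: [0.4346, 0.0406, 0.0207]
orientation: [-2.615, -1.735, 0.002]
force: [-0.4, 0.3, 0.3]
opening: 0.0373
```

```bash
python3 -c "
from h import *
goto(.49,.25,.02,-23)
c=robot.read_camera('scene');cv2.imwrite('pics/s2.png',cv2.resize(c['image'][130:330,100:440,::-1],None,fx=2.3,fy=2.3))"
```

```text
t 2.75 pos [0.435 0.041 0.021] jaw -22.9 shift [ 0.215 -0.03   0.001] rot [-0.004 -0.001  0.002]
```

View pics/s2.png

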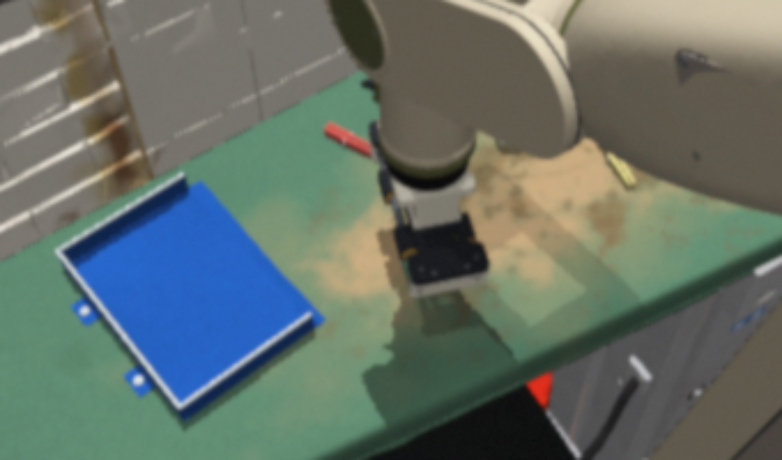

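In this view the gripper hides the green peg, so I'll check the top camera.

```bash
cat >> h.py <<'E'
def crop(name,f,x=100,y=120,w=340,h=200):
    c=robot.read_camera(name);cv2.imwrite(f,cv2.resize(c['image'][y:y+h,x:x+w,::-1],None,fx=2.3,fy=2.3,interpolation=cv2.INTER_CUBIC));return c
E
python3 -c "
from h import *
crop('top','pics/t2.png')"
```

```text
(no output)
```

View pics/t2.png

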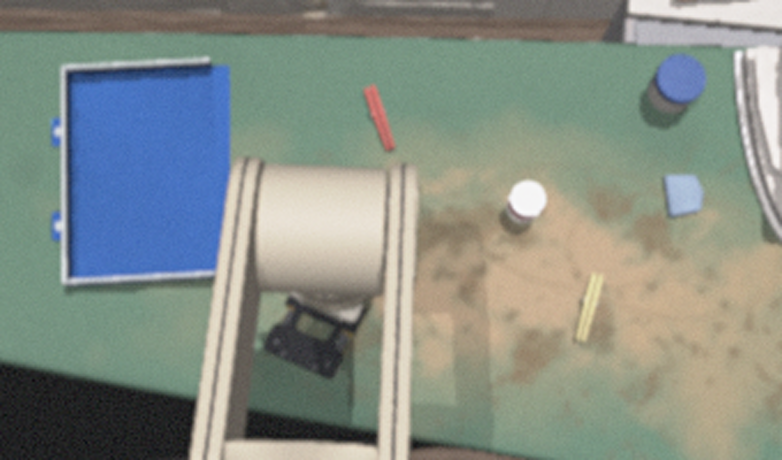

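Call:
jog_arm --pt "0.6 0.014 0.0 0 0 0 0.05" --pt "0.6 0.028 0.002 0 0 0 0.1" --pt "0.6 0.042 0.004 0 0 0 0.15" --pt "0.6 0.056 0.006 0 0 0 0.17" --pt "0.6 0.068 0.01 0 0 0 0.17"

```text
t: 3.48
tool_pos: [0.4705, 0.1002, 0.0211]
orientation: [-2.749, -1.514, 0.002]
force: [-0.6, 0.1, -1.2]
opening: 0.0373
```

Call:
jog_arm --pt "0.6 -0.01 0.0 0 0 0 0" --pt "0.6 -0.04 0 -0.04 0 0 0" --pt "0.6 -0.1 0 -0.09 0 0 0" --pt "0.6 -0.16 0 -0.12 0 0 0" --pt "0.6 -0.16 0 -0.12 0 0 0"

```text
t: 4.1
tool_pos: [0.3845, -0.0378, 0.143]
orientation: [-2.753, -1.514, -0.001]
force: [0.6, 0.0, -0.5]
opening: 0.0374
```

```bash
python3 -c "
from h import *
goto(.49,.25,.02,-23)
crop('scene','pics/s3.png',90,130);crop('top','pics/t3.png')"
```

```text
t 4.1 pos [ 0.385 -0.038  0.143] jaw -32.4 shift [ 0.299 -0.065  0.123] rot [ 0.    -0.001 -0.164]
```

View pics/s3.png

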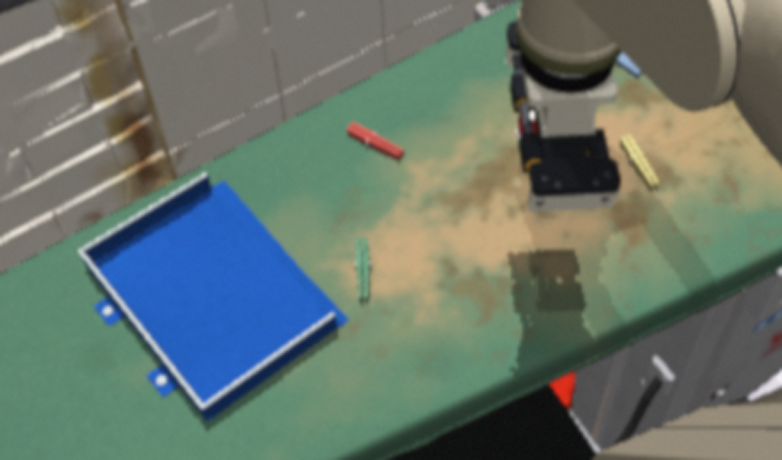

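View pics/t3.png

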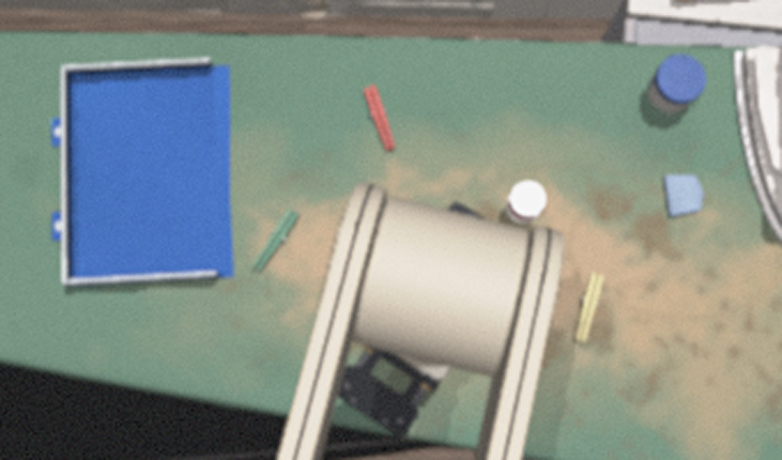

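The green peg followed the fingers and turned. It now lies at top crop px (297,212)–(257,270), just before the lip.

```bash
cat >> h.py <<'E'
def seg(c,a,b,x=100,y=120,z=.008):
    A,B=[ray(c,p[0]/2.3+x,p[1]/2.3+y,z) for p in(a,b)]
    d=A-B;print(A.round(3),B.round(3),"c",((A+B)/2).round(3),"len",np.linalg.norm(d).round(3),"ang",np.degrees(np.arctan2(d[1],d[0])).round(1))
E
python3 -c "
from h import *
c=robot.read_camera('top')
seg(c,(297,212),(257,270))
goto(.455,.075,.06,-35)
goto(.455,.075,.02,-35)"
```

```text
[0.509 0.09 ] [0.448 0.129] c [0.479 0.109] len 0.072 ang -32.9
t 4.25 pos [ 0.385 -0.036  0.141] jaw -32.4 shift [ 0.131 -0.001  0.082] rot [-0.002 -0.001  0.045]
t 4.25 pos [ 0.385 -0.036  0.141] jaw -32.4 shift [ 0.131 -0.     0.122] rot [-0.002 -0.001  0.045]
```

Call:
jog_arm --pt "0.6 0.06 0 0.03 0 0 0" --pt "0.6 0.11 0 0.06 0 0 0" --pt "0.6 0.125 0 0.09 0 0 0" --pt "0.6 0.127 0 0.118 0 0 0" --pt "0.6 0.13 0 0.122 0 0 0"

```text
t: 4.88
tool_pos: [0.4516, 0.0745, 0.0162]
orientation: [-2.748, -1.513, 0.009]
force: [-0.5, -0.5, 0.1]
opening: 0.0373
```

```bash
python3 -c "
from h import *
goto(.495,.13,.02,-30)
goto(.51,.16,.02,-20)"
```

```text
t 4.88 pos [0.452 0.075 0.016] jaw -32.3 shift [ 0.07   0.007 -0.004] rot [-0.007  0.003 -0.04 ]
t 4.88 pos [0.452 0.075 0.016] jaw -32.3 shift [ 0.103  0.004 -0.004] rot [-0.008  0.002 -0.215]
```

Call:
jog_arm --pt "0.6 0.012 0.001 -0.005 0 0 0" --pt "0.6 0.027 0.003 -0.005 0 0 0" --pt "0.6 0.042 0.005 -0.005 0 0 0" --pt "0.6 0.057 0.006 -0.005 0 0 0" --pt "0.6 0.07 0.007 -0.005 0 0 0"

```text
t: 5.5
tool_pos: [0.4959, 0.1309, 0.0212]
orientation: [-2.747, -1.513, 0.009]
force: [-0.4, 0.2, 0.3]
opening: 0.037
```

```bash
python3 -c "
from h import *
goto(.51,.19,.022,-10)
goto(.51,.26,.022,0)"
```

```text
t 5.5 pos [0.496 0.131 0.021] jaw -32.3 shift [ 0.058 -0.02  -0.001] rot [-0.007  0.001 -0.389]
t 5.5 pos [0.496 0.131 0.021] jaw -32.3 shift [ 0.117 -0.057 -0.001] rot [-0.007  0.    -0.564]
```

Call:
jog_arm --pt "0.6 0.012 -0.003 -0.001 0 0 -0.06" --pt "0.6 0.024 -0.007 -0.001 0 0 -0.14" --pt "0.6 0.035 -0.011 -0.001 0 0 -0.22" --pt "0.6 0.046 -0.015 -0.001 0 0 -0.3" --pt "0.6 0.058 -0.02 -0.001 0 0 -0.37"

```text
t: 6.12
tool_pos: [0.5102, 0.1913, 0.0221]
orientation: [-2.419, -1.995, 0.007]
force: [-0.1, -0.2, 0.2]
opening: 0.037
```

```bash
python3 -c "
from h import *
goto(.508,.265,.022,2)
crop('scene','pics/s4.png',90,130);crop('top','pics/t4.png')"
```

```text
t 6.12 pos [0.51  0.191 0.022] jaw -11.0 shift [ 0.072 -0.016  0.   ] rot [-0.007 -0.001 -0.226]
```

View pics/s4.png

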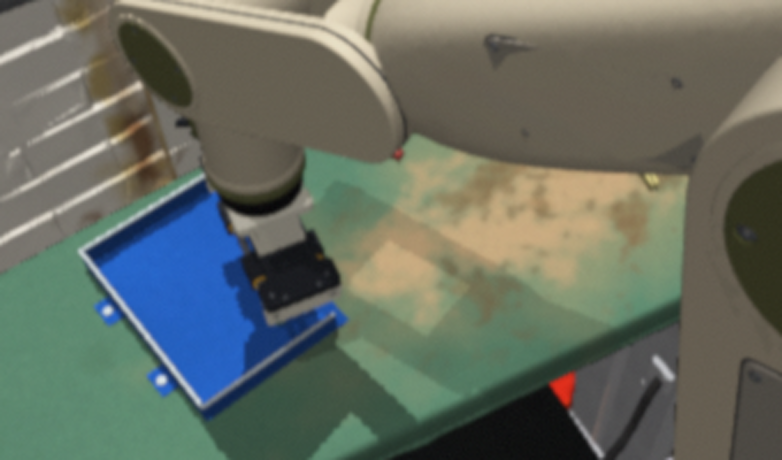

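The gripper is over the mouth and the peg is hidden behind it. No contact force, so I'll keep pushing.

Call:
jog_arm --pt "0.6 0.014 -0.003 0 0 0 -0.05" --pt "0.6 0.028 -0.006 0 0 0 -0.1" --pt "0.6 0.043 -0.009 0 0 0 -0.15" --pt "0.6 0.058 -0.012 0 0 0 -0.2" --pt "0.6 0.072 -0.016 0 0 0 -0.22"

```text
t: 6.85
tool_pos: [0.5083, 0.2668, 0.0224]
orientation: [-2.183, -2.25, 0.005]
force: [0.2, 0.1, -0.1]
opening: 0.0373
```

Call:
jog_arm --pt "0.6 -0.012 0.0 0 0 0 0" --pt "0.6 -0.04 0 -0.04 0 0 0" --pt "0.6 -0.1 0 -0.09 0 0 0" --pt "0.6 -0.16 0 -0.1 0 0 0" --pt "0.6 -0.22 0 -0.1 0 0 0"

```text
t: 7.48
tool_pos: [0.5163, 0.0539, 0.1237]
orientation: [-2.185, -2.253, 0.001]
force: [1.3, -0.4, -1.1]
opening: 0.0372
```

```bash
python3 -c "
from h import *
goto(.405,-.26,.1,0)
crop('scene','pics/s5.png',90,130);crop('top','pics/t5.png')"
```

```text
t 7.47 pos [0.516 0.054 0.124] jaw 1.8 shift [-0.31  -0.121  0.024] rot [-0.003 -0.002  0.031]
```

View pics/s5.png

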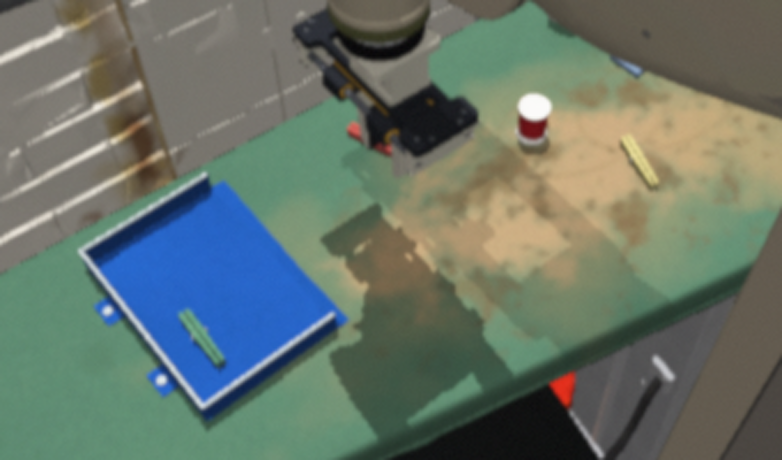

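View pics/t5.png

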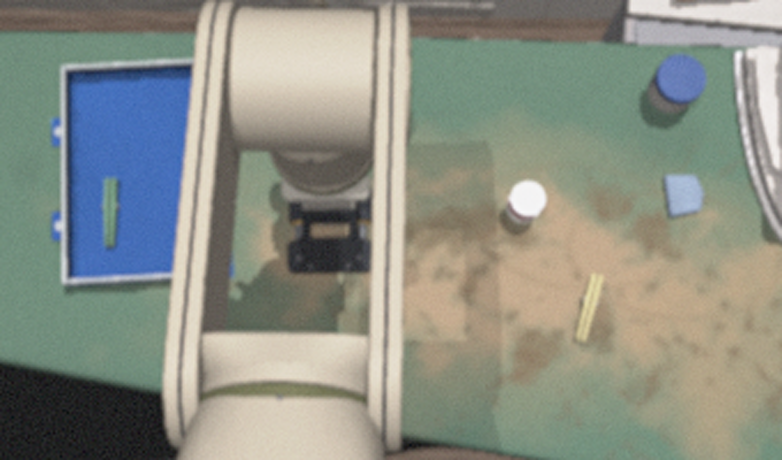

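Green lies flat inside the pan, near the back (top crop px 110,212). Red is next.

```bash
python3 -c "
from h import *
goto(.622,-.035,.07,19)"
```

```text
t 7.58 pos [0.516 0.05  0.122] jaw 1.4 shift [-0.087  0.104  0.052] rot [-0.005 -0.001 -0.307]
```

Call:
jog_arm --pt "0.6 -0.04 0.03 0.0 0 0 -0.1" --pt "0.6 -0.08 0.07 0.0 0 0 -0.2" --pt "0.6 -0.087 0.104 0.03 0 0 -0.307" --pt "0.6 -0.087 0.104 0.052 0 0 -0.307" --pt "0.6 -0.087 0.104 0.06 0 0 -0.307"

```text
t: 8.2
tool_pos: [0.6199, -0.0342, 0.0593]
orientation: [-1.821, -2.55, 0.008]
force: [0.8, 0.2, 0.7]
opening: 0.0371
```

```bash
python3 -c "
from h import *
goto(.622,-.035,.021,19)
crop('scene','pics/s6.png',90,130);crop('top','pics/t6.png')"
```

```text
t 8.2 pos [ 0.62  -0.034  0.059] jaw 18.9 shift [-0.002  0.002  0.038] rot [-0.009 -0.003 -0.001]
```

View pics/s6.png

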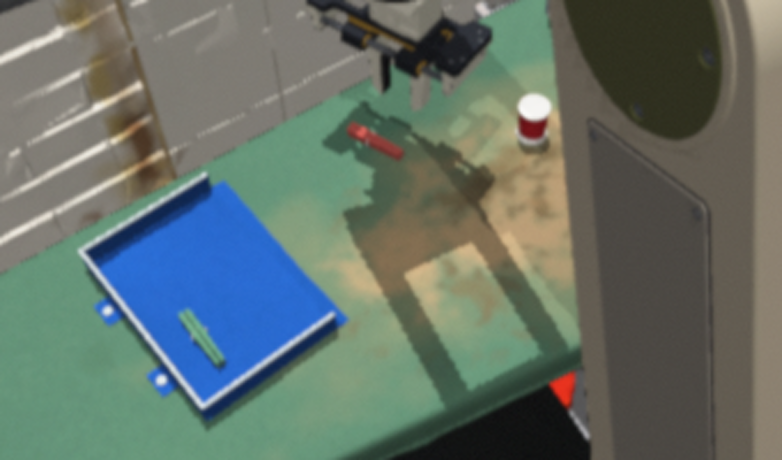

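The fingers are behind the red peg (px 375,140) and clear of it. Lower and push.

Call:
jog_arm --pt "0.6 -0.002 0.001 0.02 0 0 0" --pt "0.6 -0.002 0.001 0.038 0 0 0" --pt "0.6 0.008 0.001 0.038 0 0 0" --pt "0.6 0.02 0.001 0.038 0 0 0" --pt "0.6 0.035 0.001 0.038 0 0 0"

```text
t: 8.93
tool_pos: [0.6099, 0.0004, 0.0236]
orientation: [-1.822, -2.553, 0.006]
force: [0.6, -0.3, 0.2]
opening: 0.037
```

Call:
jog_arm --pt "0.6 0.012 0 0 0 0 0" --pt "0.6 0.026 0 0 0 0 0" --pt "0.6 0.04 0 0 0 0 0.03" --pt "0.6 0.054 0.002 0 0 0 0.08" --pt "0.6 0.068 0.004 0 0 0 0.13"

```text
t: 9.55
tool_pos: [0.5913, 0.0671, 0.024]
orientation: [-1.986, -2.428, 0.006]
force: [-0.2, -0.1, 0.7]
opening: 0.0372
```

```bash
python3 -c "
from h import *
goto(.593,.125,.022,4)
goto(.588,.27,.022,2)
crop('scene','pics/s7.png',90,130)"
```

```text
t 9.55 pos [0.591 0.067 0.024] jaw 11.4 shift [0.056 0.013 0.002] rot [-0.006 -0.001  0.13 ]
t 9.55 pos [0.591 0.067 0.024] jaw 11.4 shift [0.2   0.037 0.002] rot [-0.006 -0.001  0.165]
```

View pics/s7.png

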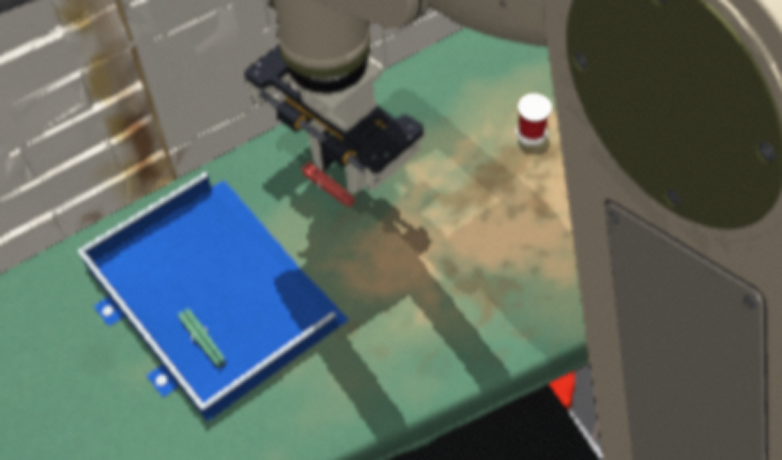

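Red (px 328,185) sits across both fingertips. The tips are a little high, so I'll lower them 4 mm and carry on.

Call:
jog_arm --pt "0.6 0.0 0.0 0.005 0 0 0.0" --pt "0.6 0.014 0.003 0.005 0 0 0.03" --pt "0.6 0.028 0.006 0.005 0 0 0.06" --pt "0.6 0.042 0.009 0.005 0 0 0.1" --pt "0.6 0.056 0.012 0.005 0 0 0.13"

```text
t: 10.22
tool_pos: [0.5916, 0.1259, 0.0186]
orientation: [-2.142, -2.291, 0.006]
force: [1.5, -0.1, -0.6]
opening: 0.0375
```

Call:
jog_arm --pt "0.6 0.013 0 0 0 0 0.0" --pt "0.6 0.026 0 0 0 0 0" --pt "0.6 0.039 0 0 0 0 0" --pt "0.6 0.052 0 0 0 0 0" --pt "0.6 0.065 0 0 0 0 0"

```text
t: 10.85
tool_pos: [0.5871, 0.1916, 0.0186]
orientation: [-2.141, -2.291, 0.006]
force: [-0.4, 0.2, 0.7]
opening: 0.0371
```

```bash
python3 -c "
from h import *
goto(.588,.275,.022,2)
crop('scene','pics/s8.png',90,130)"
```

```text
t 10.85 pos [0.587 0.192 0.019] jaw 3.9 shift [ 0.083  0.007 -0.003] rot [-0.007 -0.001  0.033]
```

View pics/s8.png

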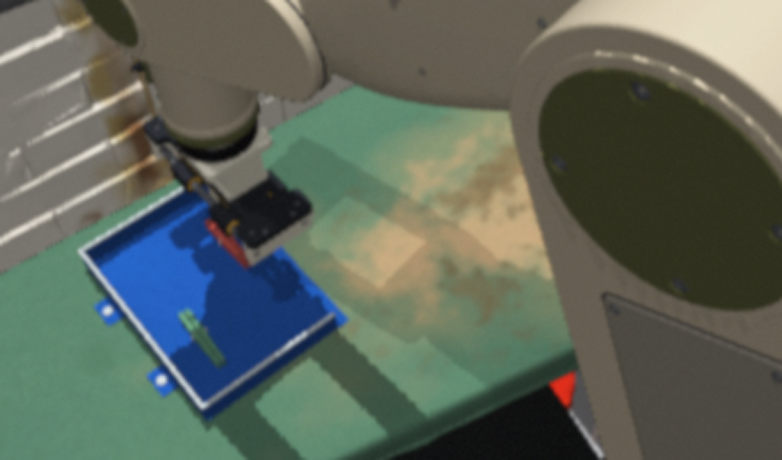

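Red (px 230,245) is over the lip and in front of the fingers. I'll push it deeper, then retreat.

Call:
jog_arm --pt "0.6 0.012 0 -0.003 0 0 0.0" --pt "0.6 0.026 0.003 -0.003 0 0 0" --pt "0.6 0.042 0.004 -0.003 0 0 0" --pt "0.6 0.058 0.005 -0.003 0 0 0.02" --pt "0.6 0.072 0.006 -0.003 0 0 0.03"

```text
t: 11.52
tool_pos: [0.588, 0.2666, 0.0218]
orientation: [-2.174, -2.259, 0.005]
force: [-1.0, -0.8, 0.0]
opening: 0.037
```

Call:
jog_arm --pt "0.6 -0.012 0.0 0 0 0 0" --pt "0.6 -0.04 0 -0.04 0 0 0" --pt "0.6 -0.1 0 -0.09 0 0 0" --pt "0.6 -0.16 0 -0.12 0 0 0" --pt "0.6 -0.22 -0.05 -0.12 0 0 0"

```text
t: 12.15
tool_pos: [0.565, 0.0677, 0.142]
orientation: [-2.179, -2.262, -0.001]
force: [-0.6, -0.2, 0.8]
opening: 0.0367
```

```bash
python3 -c "
from h import *
goto(.405,-.26,.14,-14)
crop('scene','pics/s9.png',90,130)"
```

```text
t 12.15 pos [0.565 0.068 0.142] jaw 2.2 shift [-0.321 -0.172  0.002] rot [-0.    -0.001  0.282]
```

View pics/s9.png

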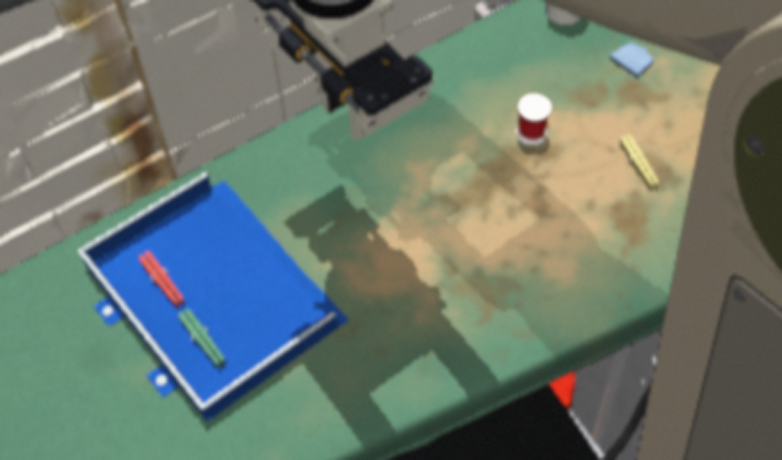

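Red and green both lie in the pan (px 160,278 and 202,338). Yellow (px 640,160) is last.

Call:
jog_arm --pt "0.6 -0.06 -0.035 0.0 0 0 0.06" --pt "0.6 -0.12 -0.07 0.0 0 0 0.12" --pt "0.6 -0.18 -0.105 0 0 0 0.2" --pt "0.6 -0.24 -0.14 0 0 0 0.28" --pt "0.6 -0.3 -0.168 0.0 0 0 0.28"

```text
t: 12.82
tool_pos: [0.4175, -0.2091, 0.1415]
orientation: [-2.475, -1.931, 0.012]
force: [1.3, -0.1, -0.1]
opening: 0.0371
```

```bash
python3 -c "
from h import *
goto(.404,-.25,.06,-14)"
```

```text
t 12.82 pos [ 0.417 -0.209  0.141] jaw -14.1 shift [-0.043 -0.003  0.082] rot [-0.006  0.005 -0.001]
```

Call:
jog_arm --pt "0.6 -0.03 -0.003 0.0 0 0 0" --pt "0.6 -0.043 -0.003 0.01 0 0 0" --pt "0.6 -0.043 -0.003 0.05 0 0 0" --pt "0.6 -0.043 -0.003 0.082 0 0 0" --pt "0.6 -0.043 -0.003 0.084 0 0 0"

```text
t: 13.45
tool_pos: [0.4014, -0.248, 0.0544]
orientation: [-2.469, -1.928, 0.014]
force: [-0.5, 0.4, 0.1]
opening: 0.0373
```

```bash
python3 -c "
from h import *
goto(.404,-.25,.02,-14)
crop('scene','pics/s10.png',200,130);crop('top','pics/t10.png')"
```

```text
t 13.45 pos [ 0.401 -0.248  0.054] jaw -14.0 shift [-0.001  0.003  0.034] rot [-0.012  0.002 -0.001]
```

View pics/s10.png

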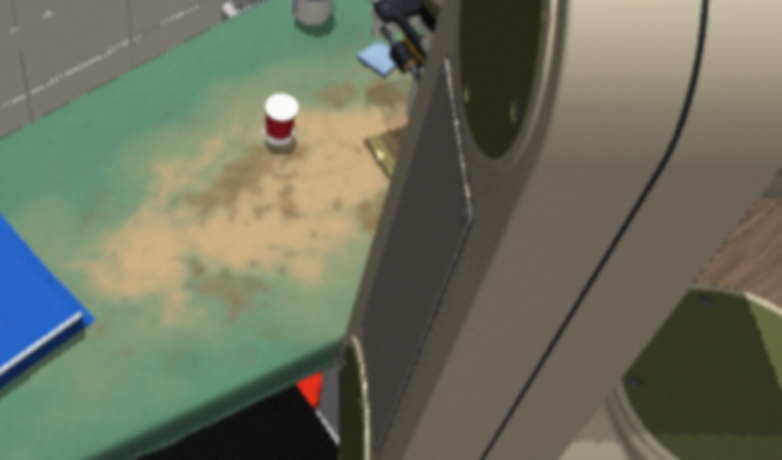

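View pics/t10.png

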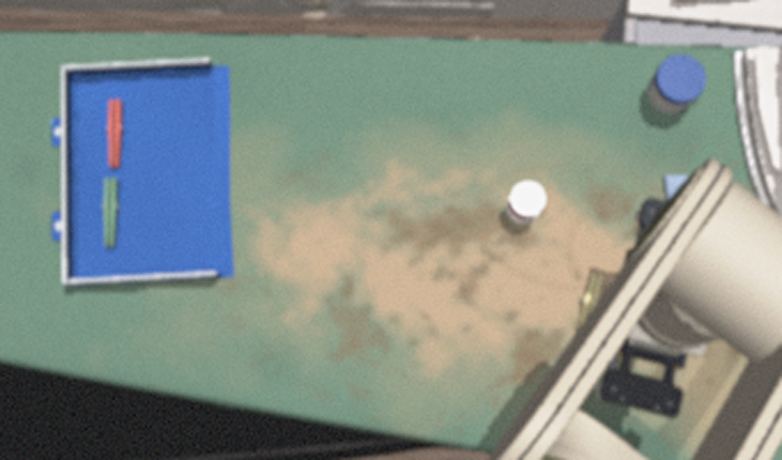

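Yellow still lies ahead of the fingers (top crop px 590,290). Red and green are fully in the pan. Lower and push.

Call:
jog_arm --pt "0.6 -0.001 0.003 0.02 0 0 0" --pt "0.6 -0.001 0.003 0.034 0 0 0" --pt "0.6 0.008 0.003 0.034 0 0 0" --pt "0.6 0.02 0.003 0.034 0 0 0" --pt "0.6 0.034 0.003 0.034 0 0 0"

```text
t: 14.18
tool_pos: [0.4151, -0.2168, 0.0242]
orientation: [-2.474, -1.932, 0.011]
force: [-0.1, -0.2, -0.6]
opening: 0.0372
```

Call:
jog_arm --pt "0.6 0.013 0 0 0 0 0" --pt "0.6 0.026 0 0 0 0 -0.03" --pt "0.6 0.04 -0.001 0 0 0 -0.07" --pt "0.6 0.054 -0.002 0 0 0 -0.11" --pt "0.6 0.068 -0.004 0 0 0 -0.15"

```text
t: 14.8
tool_pos: [0.4278, -0.1489, 0.0239]
orientation: [-2.319, -2.115, 0.011]
force: [-0.2, -0.2, -0.6]
opening: 0.0373
```

```bash
python3 -c "
from h import *
goto(.435,-.08,.02,-5)
goto(.50,.1,.02,-25)
crop('scene','pics/s11.png',150,130);crop('top','pics/t11.png')"
```

```text
t 14.8 pos [ 0.428 -0.149  0.024] jaw -5.3 shift [0.069 0.001 0.004] rot [-0.007  0.003 -0.005]
t 14.8 pos [ 0.428 -0.149  0.024] jaw -5.3 shift [0.254 0.049 0.003] rot [-0.006  0.004  0.344]
```

View pics/s11.png

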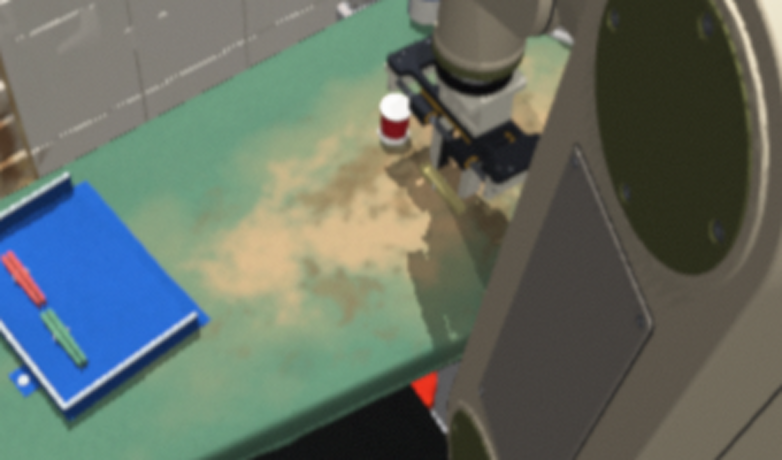

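View pics/t11.png

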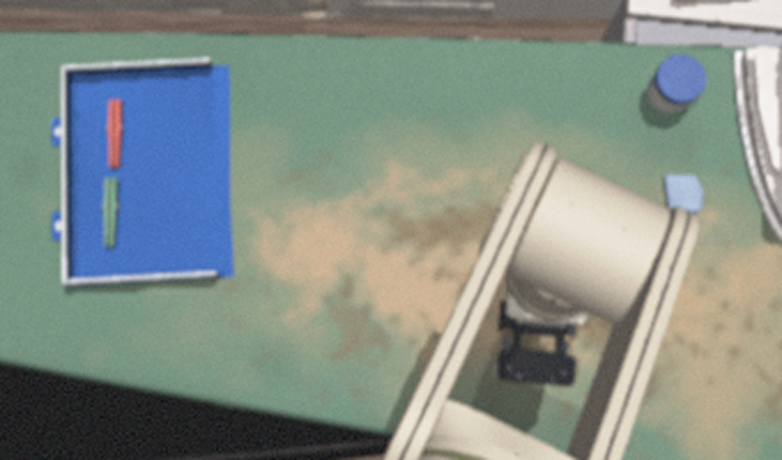

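Yellow (px 443,188) is ahead of both fingers and clear of the reel. I'll lower 4 mm and continue.

Call:
jog_arm --pt "0.6 0.0 0 0.004 0 0 0" --pt "0.6 0.014 0 0.005 0 0 0" --pt "0.6 0.03 0 0.005 0 0 0" --pt "0.6 0.046 0 0.005 0 0 0" --pt "0.6 0.062 0 0.005 0 0 0"

```text
t: 15.52
tool_pos: [0.4334, -0.0854, 0.0186]
orientation: [-2.318, -2.115, 0.011]
force: [0.3, 0.4, 0.3]
opening: 0.0373
```

Call:
jog_arm --pt "0.6 0.014 0 0 0 0 0.05" --pt "0.6 0.028 0.002 0 0 0 0.11" --pt "0.6 0.042 0.005 0 0 0 0.17" --pt "0.6 0.056 0.008 0 0 0 0.24" --pt "0.6 0.07 0.013 0 0 0 0.3"

```text
t: 16.15
tool_pos: [0.4528, -0.0156, 0.0184]
orientation: [-2.611, -1.744, 0.011]
force: [0.7, -0.3, -0.9]
opening: 0.0371
```

```bash
python3 -c "
from h import *
goto(.49,.08,.02,-22)
crop('scene','pics/s12.png',100,130)"
```

```text
t 16.15 pos [ 0.453 -0.016  0.018] jaw -22.5 shift [ 0.103 -0.002 -0.002] rot [-0.006  0.005 -0.009]
```

View pics/s12.png

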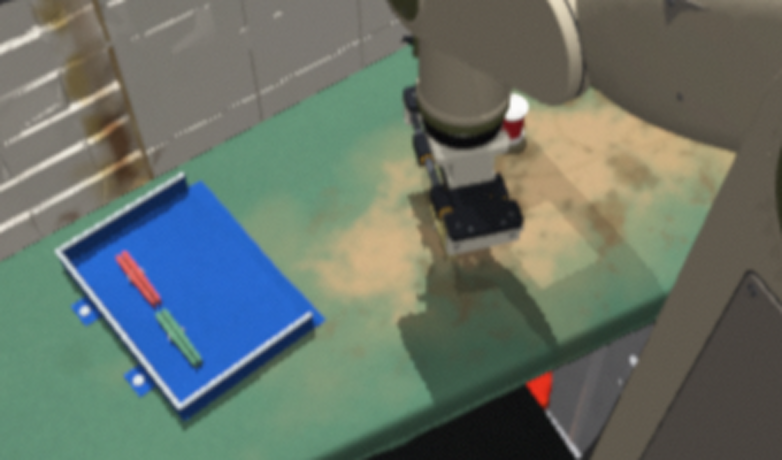

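Yellow is hidden behind the gripper here. I'll go on 100 mm, then back off to check it.

Call:
jog_arm --pt "0.6 0.015 0 -0.001 0 0 0" --pt "0.6 0.03 0 -0.002 0 0 0" --pt "0.6 0.045 0 -0.002 0 0 0" --pt "0.6 0.06 0 -0.002 0 0 0" --pt "0.6 0.075 0 -0.002 0 0 0"

```text
t: 16.82
tool_pos: [0.4828, 0.0557, 0.0202]
orientation: [-2.613, -1.74, 0.01]
force: [0.0, -0.4, 0.8]
opening: 0.037
```

Call:
jog_arm --pt "0.6 0.01 0 -0.001 0 0 0" --pt "0.6 0.02 0 -0.001 0 0 0" --pt "0.6 0.03 0 -0.001 0 0 0" --pt "0.6 0.01 0 -0.002 0 0 0" --pt "0.6 -0.04 0 -0.05 0 0 0"

```text
t: 17.45
tool_pos: [0.4659, 0.0231, 0.0627]
orientation: [-2.607, -1.741, 0.02]
force: [0.5, -0.8, 0.6]
opening: 0.0371
```

Call:
jog_arm --pt "0.6 -0.05 0 -0.04 0 0 0" --pt "0.6 -0.1 0 -0.06 0 0 0" --pt "0.6 -0.1 0 -0.06 0 0 0"

```text
t: 17.82
tool_pos: [0.4284, -0.0729, 0.1254]
orientation: [-2.614, -1.736, 0.017]
force: [0.2, 0.3, 0.4]
opening: 0.0374
```

```bash
python3 -c "
from h import *
goto(.49,.08,.02,-22)
crop('scene','pics/s13.png',90,130);crop('top','pics/t13.png')"
```

```text
t 17.82 pos [ 0.428 -0.073  0.125] jaw -22.8 shift [ 0.166 -0.002  0.104] rot [-0.008  0.007 -0.014]
```

View pics/s13.png

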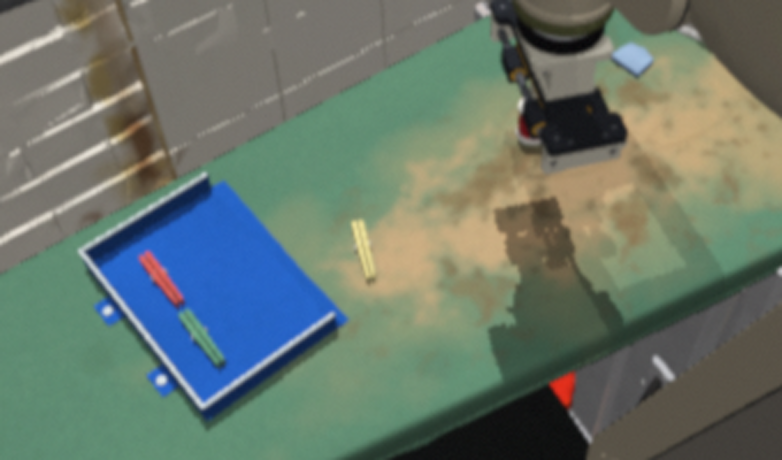

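View pics/t13.png

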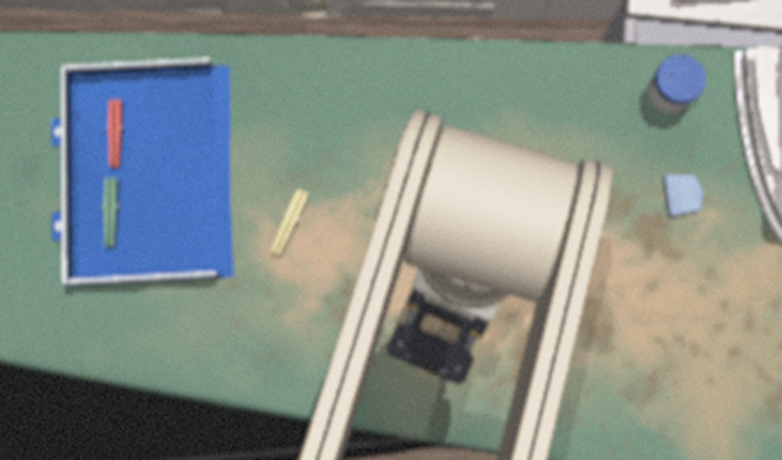

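Yellow is well placed, at top crop px (303,190)–(275,254), heading for the mouth.

```bash
python3 -c "
from h import *
c=robot.read_camera('top')
seg(c,(303,190),(275,254))
goto(.482,.06,.06,-22)
goto(.482,.06,.02,-22)"
```

```text
[0.532 0.084] [0.465 0.111] c [0.499 0.098] len 0.072 ang -21.9
t 17.98 pos [ 0.428 -0.069  0.123] jaw -22.6 shift [0.14  0.001 0.062] rot [-0.013  0.006 -0.01 ]
t 17.98 pos [ 0.428 -0.069  0.123] jaw -22.6 shift [0.141 0.002 0.102] rot [-0.013  0.006 -0.01 ]
```

Call:
jog_arm --pt "0.6 0.06 0 0.02 0 0 0" --pt "0.6 0.115 0.001 0.05 0 0 0" --pt "0.6 0.132 0.002 0.075 0 0 0" --pt "0.6 0.137 0.002 0.096 0 0 0" --pt "0.6 0.139 0.002 0.1 0 0 0"

```text
t: 18.6
tool_pos: [0.4792, 0.0598, 0.019]
orientation: [-2.602, -1.741, 0.027]
force: [-0.2, -0.8, 0.4]
opening: 0.0374
```

```bash
python3 -c "
from h import *
goto(.505,.12,.02,-18)
goto(.525,.18,.022,-5)"
```

```text
t 18.6 pos [0.479 0.06  0.019] jaw -22.4 shift [ 0.065  0.001 -0.002] rot [-0.019  0.008 -0.077]
t 18.6 pos [0.479 0.06  0.019] jaw -22.4 shift [ 0.129 -0.004 -0.004] rot [-0.02   0.006 -0.304]
```

Call:
jog_arm --pt "0.6 0.01 0 -0.001 0 0 0" --pt "0.6 0.023 0 -0.002 0 0 0" --pt "0.6 0.037 0.001 -0.002 -0.01 0.005 0" --pt "0.6 0.051 0.001 -0.002 -0.02 0.008 -0.03" --pt "0.6 0.065 0.001 -0.002 -0.02 0.008 -0.07"

```text
t: 19.23
tool_pos: [0.5054, 0.1205, 0.0207]
orientation: [2.545, 1.84, 0.002]
force: [0.3, -0.4, -0.3]
opening: 0.0369
```

Call:
jog_arm --pt "0.6 0.013 0 0 0 0 -0.05" --pt "0.6 0.026 -0.001 -0.001 0 0 -0.1" --pt "0.6 0.039 -0.002 -0.001 0 0 -0.15" --pt "0.6 0.052 -0.004 -0.001 0 0 -0.2" --pt "0.6 0.065 -0.006 -0.001 0 0 -0.25"

```text
t: 19.85
tool_pos: [0.5201, 0.185, 0.0217]
orientation: [2.292, 2.147, 0.002]
force: [-0.3, -0.1, -0.1]
opening: 0.0369
```

```bash
python3 -c "
from h import *
goto(.525,.23,.022,0)
crop('scene','pics/s14.png',90,130)"
```

```text
t 19.85 pos [0.52  0.185 0.022] jaw -3.7 shift [ 0.045  0.002 -0.   ] rot [ 0.002  0.    -0.065]
```

View pics/s14.png

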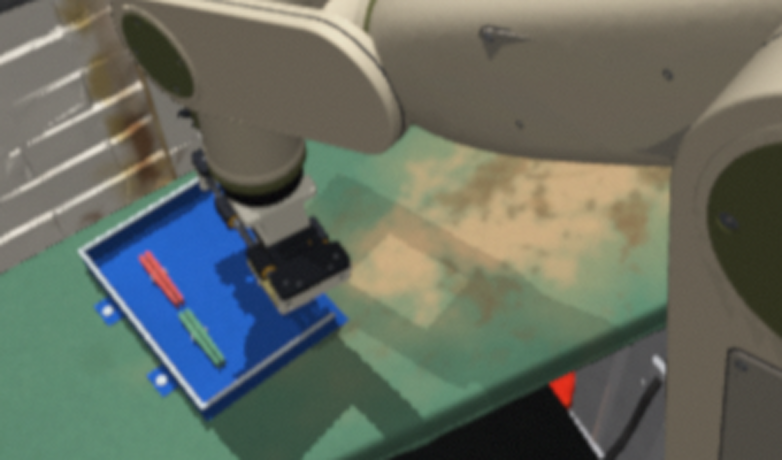

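Yellow is hidden under the gripper. A final 45 mm push stops short of red and green, then I retreat.

Call:
jog_arm --pt "0.6 0.012 0 0 0 0 0" --pt "0.6 0.024 0 0 0 0 -0.03" --pt "0.6 0.036 0.001 0 0 0 -0.06" --pt "0.6 0.045 0.002 0 0 0 -0.06" --pt "0.6 0.045 0.002 0 0 0 -0.06"

```text
t: 20.52
tool_pos: [0.5253, 0.2318, 0.022]
orientation: [2.223, 2.218, 0.004]
force: [-0.8, 0.2, -0.9]
opening: 0.0368
```

Call:
jog_arm --pt "0.6 -0.012 0.0 0 0 0 0" --pt "0.6 -0.04 0 -0.04 0 0 0" --pt "0.6 -0.1 0 -0.09 0 0 0" --pt "0.6 -0.16 -0.03 -0.12 0 0 0" --pt "0.6 -0.22 -0.06 -0.14 0 0 0"

```text
t: 21.15
tool_pos: [0.4774, 0.0368, 0.1526]
orientation: [2.222, 2.216, 0.005]
force: [0.0, -0.9, 0.4]
opening: 0.0373
```

Call:
jog_arm --pt "0.6 -0.06 0 0 0 0 0" --pt "0.6 -0.12 0 0 0 0 0" --pt "0.6 -0.12 0 0 0 0 0"

```text
t: 21.52
tool_pos: [0.4763, -0.0879, 0.1528]
orientation: [2.229, 2.208, 0.004]
force: [-0.7, -0.4, 0.6]
opening: 0.0371
```

```bash
python3 -c "
from h import *
goto(.525,.23,.022,0)
crop('scene','pics/s15.png',90,130);crop('top','pics/t15.png')"
```

```text
t 21.52 pos [ 0.476 -0.088  0.153] jaw -0.5 shift [0.319 0.045 0.131] rot [ 0.005  0.001 -0.009]
```

View pics/s15.png

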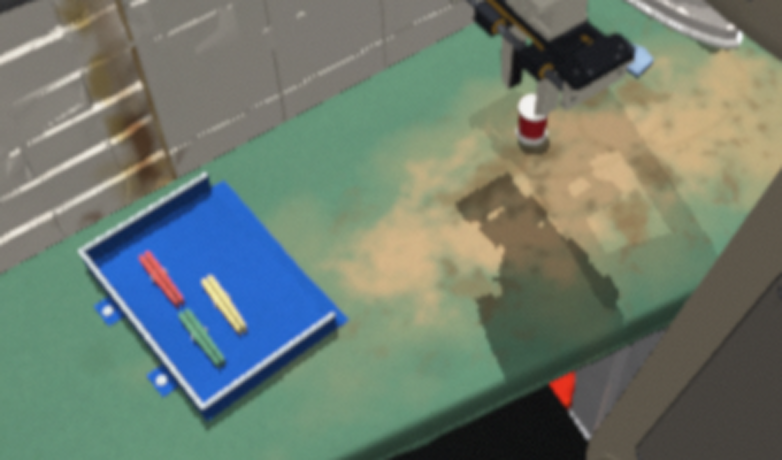

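View pics/t15.png

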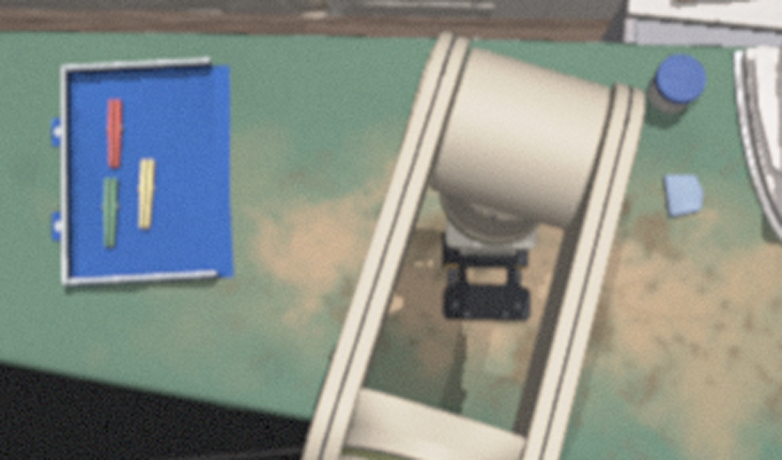

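All three pegs lie in the pan, well behind the mouth line (crop column about 213): red at (114,133), green at (110,212), yellow at (146,193). Reel, chalk and pot are where they were. I'll hand the job in.

```bash
python3 -c "
from plant import robot
print(robot.close_job())"
```

```text
the job is handed in; nothing more can be done
None
```

I swept the green, red and yellow pegs one after another into the blue pan, using the part-open fingertips as a two-point pusher. I never gripped or lifted a peg, and handed the job in at about 21.5 s of the 72 s allowed.

The last pictures from both cameras show all three pegs lying flat between the walls. Each is clearly behind the mouth line; yellow, the nearest to the mouth, is about 50 mm inside by eye. The reel, pot and chalk stand at the same picture positions as before, and the gripper was raised clear of everything. The wrist force stayed under about 2 N in every reading I took.

I judged the final state from the pictures and did not compute the peg ends in the pan's frame. No check failed or disagreed.

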